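# Turn a loop cap over in the twist chute

## Task

Take the round cap with the short round stub on its face out of the black rack and drop it on edge into the mouth at the top of the twisted rod chute, with its stub facing away from the chute's tray. It should fall through the twist, come out turned half over and come to rest lying flat in the tray with its stub up. Leave the smaller plain disc and the square-cornered plate in the rack.

Things in the scene. Friction and masses are not known exactly. Their poses are not given: they have to be found in the camera images.
- cap: Bare-steel round cap, 40 mm across, 8 mm thick, 80 g, a 12 mm wide stub standing 8 mm out of one face. Origin: centre of the disc; x axis points out on the stub side (stub at x = 4 to 12 mm). Stands on edge in a pocket of a low black rack (14 mm high, pockets 70 mm apart in a row), z up, stub roughly towards the robot, centre 24 mm up. Pinch it across its faces by the 14 mm above the stub.
- blank_disc: Smaller plain steel disc, 30 mm across, 8 mm thick, no stub, standing on edge in another pocket of the rack, to be left there. Origin at its centre.
- tab_plate: Square-cornered steel plate 34 mm wide, 40 mm high, 8 mm thick, with the same stub as the cap, standing in another pocket of the rack, to be left there. Origin at its centre, x axis out on the stub side.
- chute: Fixed twist chute: cage of eight upright 5 mm steel rods, twisting half a turn from 232 to 72 mm height, over a slippery curved ramp and a tray. Origin on the table below the mouth's middle, z up, x towards the tray. What faces -x at the mouth ends up on top in the tray (x = 52 to 168 mm, y within 32 mm, floor 4 mm high, two guide rods 20 mm above it). Posts 225 mm high at y = 45 and -45 mm.
- chute_mouth (a point): Middle of the chute's open flared mouth, level with the rod ends, 258 mm above the table; axes as the chute's. The opening is 46 mm along x and 73 mm along y, narrowing over 26 mm of depth to 18 mm by 45 mm: a cap enters on edge, its axis along the chute's x, and slides in by its weight when let go.
Mind the look-alikes: they are no part of the job. What is shaped like the cap but red or turquoise is not meant.

How it is judged:
By the outcome, as a careful person would: the job done as asked, in the order asked, and still so for the second after the job is handed in, with the robot touching nothing.
It also fails if it takes over 32 s, if anything falls off the work surface, if the arm or the gripper's body presses on something with over 40 N, if the wrist force passes 120 N, or if a joint passes its speed limit or range.

## Robot

A 7-joint arm with a two-finger parallel gripper is mounted at the origin on the work surface. World frame = base frame: x ahead of the robot, y to its left, z up, the work surface at z = 0. Lengths are in m, angles in rad, forces in N, time in s.
With the tool pointing down it reaches from about 0.35 to 0.9 m from the base axis. Payload 19.9 kg.
Tool frame: the origin (TCP) lies between the finger pads; the fingertips stand ahead of it and the grasp point (between the pads) lies 11 mm behind it (bot.tip_reach is the z of the fingertips in the tool frame, in m); z points along the fingers, y is the direction in which the jaws open and shut (so a half turn about z gives the same grasp; the last joint's range is limited). The gripper opens to 85 mm and grips with 20 to 120 N. Pads are 22 mm wide; open, the fingers measure 114 mm over their backs; the gripper's body (76 mm by 85 mm) begins 54 mm behind the grasp point. The pads swing forward as they close: fully open they stand 13 mm farther back than shut.
Start: joints at [-1.23, 0.417, -0.01, 1.614, 0.005, 1.111, -0.053], TCP at [0.233, 0.58, 0.239] pointing down, gripper open.
Joint ranges: [-2.81, 2.81], [-0.39, 2.02], [-1.27, 1.25], [0.06, 2.57], [-1.19, 4.33], [0.19, 2], [-2.82, 2.82]. Speed limits (rad/s): [1.89, 1.89, 2.39, 2.39, 3.01, 3.01, 3.01].

## Interface

Orientations are given as [roll, pitch, yaw] about the fixed x, y, z axes, in that order (R = Rz(yaw) Ry(pitch) Rx(roll)).
In Python, from cell import bot gives the robot as it stands.
- The arm moves only by the tool servo_tool, never from a script. Its argument "deltas" is a list of rows, each an object with "xyz": the shift along the world's x, y, z in m, a list of three; "twist": the turn, a rotation vector about the world's x, y, z in rad, a list of three; "claw": the opening in per cent of the stroke, from 0 (shut) to 100 (fully open). In form: [{"xyz": [dx, dy, dz], "twist": [wx, wy, wz], "claw": claw}, ...]. A call has 1 to 20 rows; each row is the pose to reach, as a shift and turn from the pose measured when the call began; what a row does not reach only later rows make up. A row lasts 1/8 s, in which the tool goes at most 62.5 mm and 10.7 degrees, less where a joint would pass 70% of its speed; a pose out of reach is approached as far as the arm can. A call with a gripper value outside its range is refused whole. The fingers move at their own pace and stop on an object; the grip force is fixed at half the most. Time passes only in rows, so rows that repeat a pose let the fingers close. It gives the time, the measured TCP pose, the force and the opening at its end, in the units of the state.
- bot.get_state(): the state, without advancing time (a new reading comes with each control period).
- bot.read_camera(name): name is "side" or "top"; returns a dict with "image" (480x640x3 uint8, red, green, blue), "mtx" (3x3 intrinsics, pixels), "R" (3x3) and "t" (3): a world point X has camera coordinates R X + t. Camera axes: x right, y down, z forward; pixel columns grow to the right and rows downward; lengths in m; the calibration is good to about 2 mm. A picture is of the moment at which its call begins. There is no depth.
- bot.hand_in(): hands the job in, once; it reports no verdict.
The state is a dict: "time": time; "qpos": joint angles; "qvel": joint speeds; "tau": joint torques, N m; "tcp_pos": TCP position; "tcp_rot": TCP orientation; "ft_force": force on the tool from outside, world axes, zero at the start; "moment": the same for the moment, N m; "finger_gap": finger opening in m.
Only numpy, scipy, OpenCV 4.12 (cv2) and the standard library are available. Lean on these libraries where they do the work, as an engineer would, in place of code of your own. Each camera call takes 0.05 s, during which the arm holds its last target. There are 200 camera calls.

## Working session

There is one attempt and no reset: what is moved stays moved. The work goes in short steps, Python scripts to look and compute and a tool call to move; the robot and the scene stay as the last step left them, time stands still between calls to the robot, and variables do not carry over. Pictures are saved under pics/ and viewed, about 8 in all and at most 12, crops included, and the job is handed in when it is done.

Besides the shell and the picture viewer there is one more tool, called after ">>>" by a JSON object that holds its "op" and its "data". servo_tool: Moves the arm, as the interface text tells. Its arguments: {"type":"object","properties":{"deltas":{"type":"array"}},"required":["deltas"]}

```bash
ls; mkdir -p pics; python3 - <<'E'
from cell import bot
import cv2,numpy as np
s=bot.get_state();print(s['time'],s['tcp_pos'],s['tcp_rot'],s['finger_gap'],bot.tip_reach)
for n in('side','top'):
    c=bot.read_camera(n);cv2.imwrite(f'pics/{n}0.png',c['image'][:,:,::-1])
    print(n,c['mtx'].tolist(),(-c['R'].T@c['t']).round(3),c['R'].round(3).tolist())
E
```

```text
pics
0.0 [0.2333488  0.5794432  0.23866024] [-3.14037471e+00  9.32072248e-05  2.75877666e+00] 0.08519181716611259 0.008
side [[582.2221702494575, 0.0, 311.71776227899466], [0.0, 582.2221702494575, 232.84860622277216], [0.0, 0.0, 1.0]] [-0.099 -0.645  0.667] [[0.722, -0.691, 0.021], [-0.354, -0.396, -0.847], [0.594, 0.604, -0.531]]
top [[618.7850560911793, 0.0, 307.300792208703], [0.0, 618.7850560911793, 238.94354376817967], [0.0, 0.0, 1.0]] [ 0.325 -0.056  1.389] [[-0.005, -1.0, -0.011], [-0.995, 0.006, -0.098], [0.098, 0.01, -0.995]]
```

View pics/side0.png

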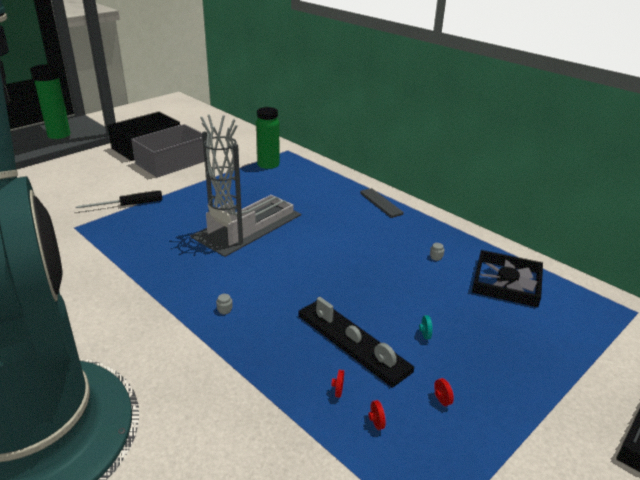

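View pics/top0.png

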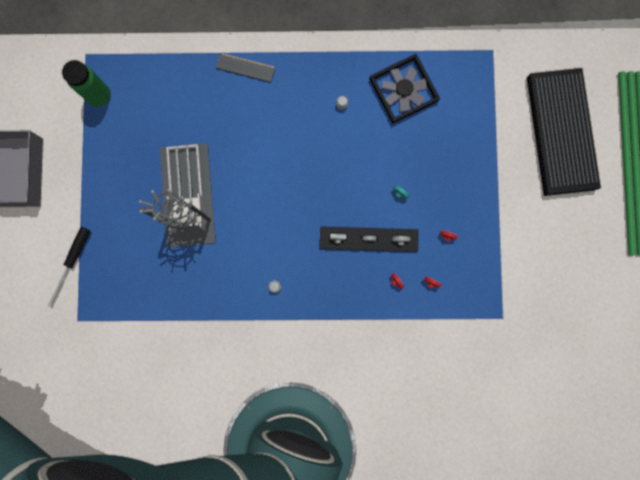

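Side view: the rack holds a square plate at (325,310), a small disc at (353,334) and a larger steel round at (385,354). In the top view these are at (338,238), (370,239) and (401,240). The red look-alikes (3) and the turquoise one lie outside the rack. The chute mouth is near (220,125) in the side view and its tray points up-image (about +x). The steel round at side (385,354) fits the cap, so I'll confirm it in an enlarged crop.

```bash
python3 - <<'E'
import cv2,numpy as np
s=cv2.imread('pics/side0.png');t=cv2.imread('pics/top0.png')
R=lambda im,x,y,w,h:cv2.resize(im[y:y+h,x:x+w],(400,300),interpolation=cv2.INTER_CUBIC)
# 4:3 crops
cv2.imwrite('pics/crop1.png',np.vstack([np.hstack([R(s,295,290,120,90),R(t,315,205,108,81)]),np.hstack([R(s,160,105,200,150),R(t,125,140,160,120)])]))
E
```

```text
(no output)
```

View pics/crop1.png

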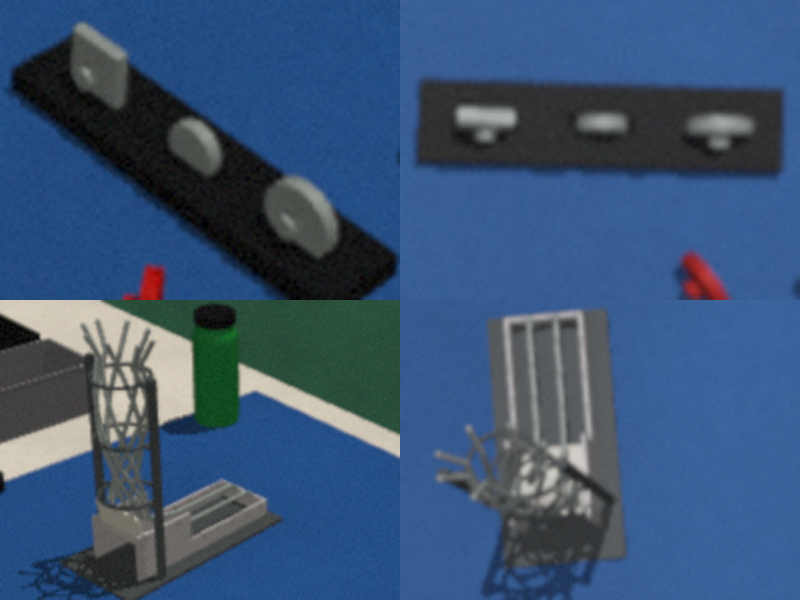

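The crop confirms it: the cap is the rightmost piece (round, larger, with stub facing the robot). The plate and the small plain disc are left and middle. The chute tray points about +x, away from the robot. Next I'll fit the poses.

```bash
cat > h.py <<'E'
import numpy as np,cv2
from scipy.optimize import least_squares
def P(c,X): 
    q=(c['R']@np.atleast_2d(X).T+c['t'].reshape(3,1)); p=c['mtx']@q; return (p[:2]/p[2]).T
def ray(c,u,z):
    d=c['R'].T@np.linalg.solve(c['mtx'],[*u,1]); o=-c['R'].T@c['t']; return o+d*(z-o[2])/d[2]
def place(p,L,z=0):
    x,y,a=p; L=np.atleast_2d(L).astype(float); R=np.array([[np.cos(a),-np.sin(a),0],[np.sin(a),np.cos(a),0],[0,0,1]])
    return L@R.T+[x,y,0]
E
python3 - <<'E'
from h import *
from cell import bot
s=bot.read_camera('side');t=bot.read_camera('top')
f=lambda x,y:(315+(x-400)*.27,205+y*.27)
print('cap top-view body z.042',ray(t,f(720,125),.042),'stub z.028',ray(t,f(719,144),.028))
for n,x,y in(('plate',486,116),('disc',602,122)): print(n,ray(t,f(x,y),.044 if n=='plate' else .037))
for a in((420,79),(782,91),(780,174),(416,164)): print('rack',ray(t,f(*a),.014))
g=lambda x,y:(295+x*.3,290+y*.3)
print('side: cap top', ray(s,g(300,179),.044))
T=lambda x,y:(125+(x-400)*.4,140+(y-300)*.4); S=lambda x,y:(160+x*.5,105+(y-300)*.5)
obs=[(t,T(507,320),(.168,.032,.02)),(t,T(582,314),(.168,-.032,.02)),(t,T(565,462),(0,-.045,.225)),(s,S(150,380),(0,-.045,.225)),(s,S(88,358),(0,.045,.225))]
r=lambda p:np.concatenate([(P(c,place(p,L))[0]-u) for c,u,L in obs])
o=least_squares(r,[.4,.25,0],x_scale=[.01,.01,.1],loss='soft_l1');print(o.x,o.fun.reshape(-1,2).round(1))
p=o.x
def draw(c,im,segs,col=(0,0,255)):
    for L in segs:
        q=P(c,place(p,L)); cv2.polylines(im,[np.round(q*16*4+16*1.5).astype(int)],False,col,1,cv2.LINE_AA,4)
m=lambda x,y,z:[(x,y,z),(x,-y,z),(-x,-y,z),(-x,y,z),(x,y,z)]
segs=[m(.023,.0365,.258),m(.009,.0225,.232),[(0,.045,0),(0,.045,.225)],[(0,-.045,0),(0,-.045,.225)],[(.052,.032,.024),(.168,.032,.024),(.168,-.032,.024),(.052,-.032,.024)]]
out=[]
for c,(x,y,w,h) in((s,(180,100,140,150)),(t,(130,130,100,150))):
    im=cv2.resize(np.ascontiguousarray(c['image'][:,:,::-1]),None,fx=4,fy=4,interpolation=cv2.INTER_CUBIC)
    draw(c,im,segs); out.append(im[4*y:4*y+600,4*x:4*x+(400)])
cv2.imwrite('pics/ov1.png',np.hstack(out))
E
```

```text
cap top-view body z.042 [ 0.45640569 -0.24729032  0.042     ] stub z.028 [ 0.44641125 -0.24846057  0.028     ]
plate [ 0.46238037 -0.10933073  0.044     ]
disc [ 0.45910382 -0.17825231  0.037     ]
rack [ 0.4881603  -0.07089944  0.014     ]
rack [ 0.47950497 -0.28898728  0.014     ]
rack [ 0.42935558 -0.28666035  0.014     ]
rack [ 0.43666736 -0.06812814  0.014     ]
side: cap top [ 0.45863865 -0.24606233  0.044     ]
[0.50125987 0.2231247  0.09250104] [[ 1.1  1. ]
 [-0.8  0.7]
 [-0.4  0.3]
 [ 0.9 -0.6]
 [ 0.5 -2.4]]
```

View pics/ov1.png

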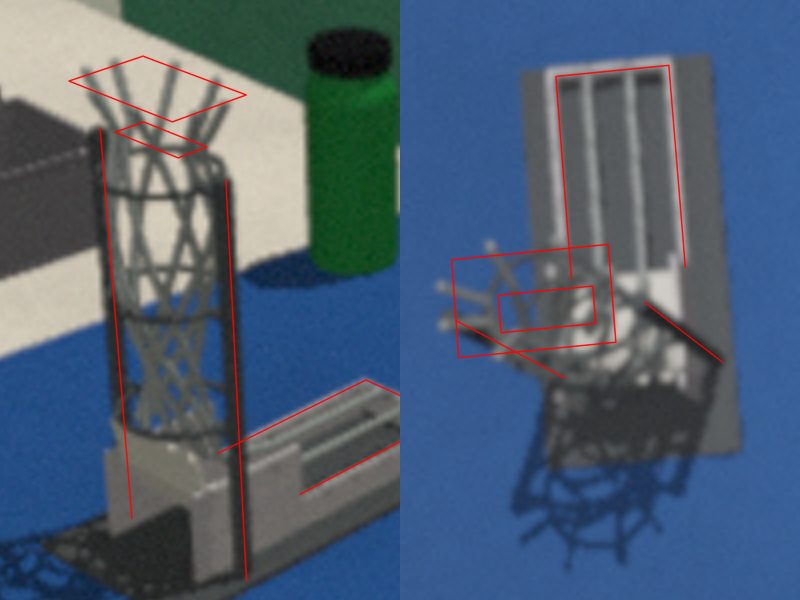

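The overlay is close, but yaw and offset need refining. I'll look at the rod ends more closely.

```bash
python3 - <<'E'
from h import *
s=cv2.imread('pics/side0.png');t=cv2.imread('pics/top0.png')
R=lambda im,x,y,w,h,k:cv2.resize(im[y:y+h,x:x+w],None,fx=k,fy=k,interpolation=cv2.INTER_CUBIC)
a=R(s,195,105,50,75,8);b=R(t,130,175,50,75,8)
cv2.imwrite('pics/crop2.png',np.clip(np.hstack([a,b])*1.5,0,255).astype('uint8'))
E
```

```text
(no output)
```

View pics/crop2.png

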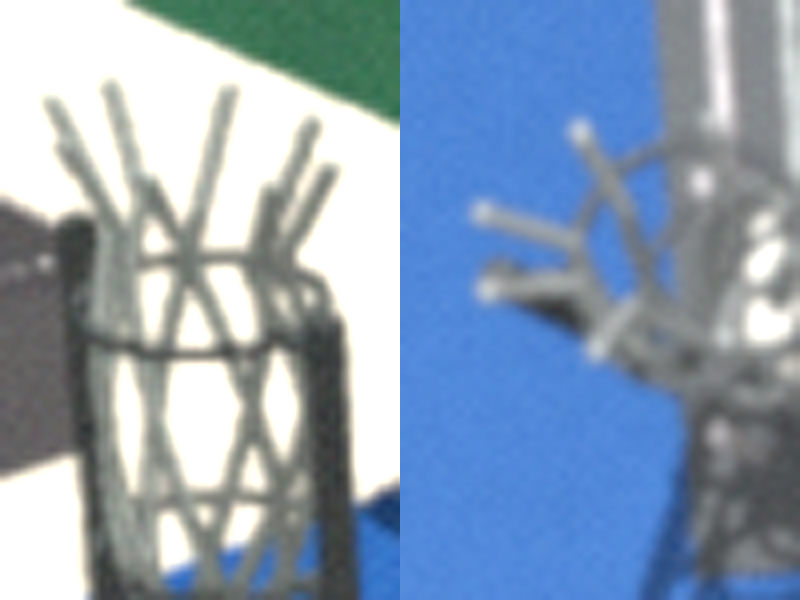

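All 8 rod ends are visible in the side crop and 4 to 5 in the top crop. Their centroid at z=0.258 gives the mouth.

```bash
python3 - <<'E'
from h import *
from cell import bot
s=bot.read_camera('side');t=bot.read_camera('top')
a=[ray(s,(195+x/8-.06,105+y/8-.06),.258) for x,y in[(53,100),(108,85),(230,92),(313,122),(333,170),(268,188),(148,180),(65,148)]]
b=[ray(t,(130+(x-400)/8,175+y/8),.258) for x,y in[(580,128),(482,211),(488,290),(598,348),(702,180)]]
a=np.array(a);print(a[:,:2].round(4),a.mean(0)); print(np.array(b)[:,:2].round(4))
u,sv,v=np.linalg.svd((a-a.mean(0))[:,:2]);print(v,sv)
print('rect',cv2.minAreaRect(a[:,:2].astype('f4')*1000))
# base plate corners (ov1 right panel px/4+130)
B=np.array([ray(t,(130+(x-400)/4,130+y/4),.003) for x,y in[(521,72),(710,57),(742,450),(549,467)]]);print(B.round(4))
m1=(B[0]+B[1])/2;m2=(B[2]+B[3])/2;d=m1-m2;print('axis',m1,m2,np.arctan2(d[1],d[0]),[np.arctan2(*(q[1::-1])) for q in(B[0]-B[3],B[1]-B[2])],np.arctan2(*((B[1]-B[0])[:2]*[1,-1])))
E
```

```text
[[0.4888 0.2615]
 [0.5045 0.2612]
 [0.5239 0.2384]
 [0.5271 0.2098]
 [0.5122 0.1827]
 [0.4942 0.1836]
 [0.4763 0.2055]
 [0.4733 0.2342]] [0.500043   0.22211777 0.258     ]
[[0.5272 0.2429]
 [0.5078 0.2653]
 [0.4894 0.2635]
 [0.4757 0.2378]
 [0.5148 0.2143]]
[[ 0.09568086 -0.99541206]
 [-0.99541206 -0.09568086]] [0.08360032 0.05356877]
rect ((500.18017578125, 222.06504821777344), (50.943267822265625, 80.8270034790039), 6.007021427154541)
[[0.6724 0.2944 0.003 ]
 [0.6803 0.1861 0.003 ]
 [0.4543 0.1656 0.003 ]
 [0.4453 0.2744 0.003 ]]
axis [0.67635046 0.24025242 0.003     ] [0.44978428 0.2200144  0.003     ] 0.08908855204175022 [np.float64(0.08773173046237229), np.float64(0.09045132920524884)] 0.07297925937385515
```

Mouth: about (0.501, 0.2235), yaw 0.092. The two views agree within about 3 mm and the ring measures 51x81 mm, matching the given opening plus rods. Cap: about (0.457, -0.247), yaw about -0.04, with the stub towards -x. I'll turn the tool by -1.225 so the jaws lie along the cap's axis, passing clear of the chute.

>>> {"op": "servo_tool", "data": {"deltas": [{"xyz": [0.02, -0.04, 0.05], "twist": [0, 0, -0.15], "claw": 60}, {"xyz": [0.04, -0.1, 0.1], "twist": [0, 0, -0.3], "claw": 60}, {"xyz": [0.06, -0.16, 0.1], "twist": [0, 0, -0.45], "claw": 60}, {"xyz": [0.07, -0.22, 0.1], "twist": [0, 0, -0.6], "claw": 60}, {"xyz": [0.08, -0.28, 0.1], "twist": [0, 0, -0.75], "claw": 60}, {"xyz": [0.09, -0.34, 0.1], "twist": [0, 0, -0.9], "claw": 60}, {"xyz": [0.1, -0.4, 0.1], "twist": [0, 0, -1.05], "claw": 60}, {"xyz": [0.12, -0.46, 0.1], "twist": [0, 0, -1.2], "claw": 60}, {"xyz": [0.14, -0.52, 0.1], "twist": [0, 0, -1.225], "claw": 60}, {"xyz": [0.16, -0.58, 0.1], "twist": [0, 0, -1.225], "claw": 60}, {"xyz": [0.18, -0.64, 0.08], "twist": [0, 0, -1.225], "claw": 60}, {"xyz": [0.2, -0.7, 0.04], "twist": [0, 0, -1.225], "claw": 60}, {"xyz": [0.22, -0.76, 0], "twist": [0, 0, -1.225], "claw": 60}, {"xyz": [0.224, -0.8, -0.05], "twist": [0, 0, -1.225], "claw": 60}, {"xyz": [0.224, -0.826, -0.1], "twist": [0, 0, -1.225], "claw": 60}, {"xyz": [0.224, -0.826, -0.13], "twist": [0, 0, -1.225], "claw": 60}, {"xyz": [0.224, -0.826, -0.13], "twist": [0, 0, -1.225], "claw": 60}, {"xyz": [0.224, -0.826, -0.13], "twist": [0, 0, -1.225], "claw": 60}, {"xyz": [0.224, -0.826, -0.13], "twist": [0, 0, -1.225], "claw": 60}]}}

```text
time: 2.68
tcp_pos: [0.4587, -0.2457, 0.1111]
tcp_rot: [3.139, -0.0, 1.535]
ft_force: [-0.0, 0.6, 0.8]
finger_gap: 0.0511
```

```bash
python3 - <<'E'
from h import *
from cell import bot
s=bot.read_camera('side');st=bot.get_state();print(st['time'],st['tcp_pos'],st['tcp_rot'],st['finger_gap'],st['ft_force'])
im=s['image'][:,:,::-1][220:400,280:480]
cv2.imwrite('pics/side2.png',cv2.resize(im,None,fx=3.3,fy=3.3,interpolation=cv2.INTER_CUBIC))
E
```

```text
2.725 [ 0.45867211 -0.24561518  0.11094997] [ 3.13872998e+00 -7.91198100e-05  1.53548653e+00] 0.051354960030837116 [-0.15645641  0.4222394   0.10524284]
```

View pics/side2.png

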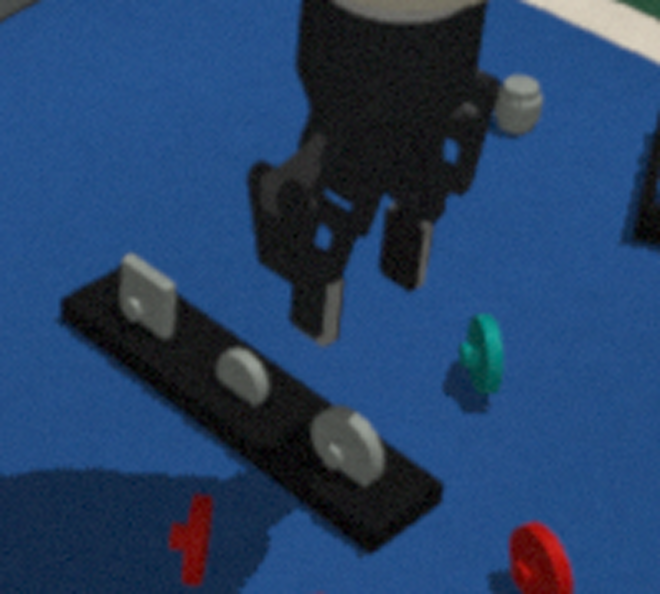

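The gripper is straddling the cap's line and clear of everything. Descending with the tips held just above the stub, then closing.

>>> {"op": "servo_tool", "data": {"deltas": [{"xyz": [-0.001, -0.001, -0.03], "twist": [0, 0, 0], "claw": 45}, {"xyz": [-0.001, -0.001, -0.055], "twist": [0, 0, 0], "claw": 45}, {"xyz": [-0.001, -0.001, -0.0715], "twist": [0, 0, 0], "claw": 45}, {"xyz": [-0.001, -0.001, -0.0715], "twist": [0, 0, 0], "claw": 45}, {"xyz": [-0.001, -0.001, -0.0715], "twist": [0, 0, 0], "claw": 30}, {"xyz": [-0.001, -0.001, -0.0715], "twist": [0, 0, 0], "claw": 20}, {"xyz": [-0.001, -0.001, -0.0715], "twist": [0, 0, 0], "claw": 20}]}}

```text
time: 3.6
tcp_pos: [0.4579, -0.2467, 0.0399]
tcp_rot: [3.138, 0.0, 1.536]
ft_force: [-0.0, -0.2, -0.8]
finger_gap: 0.0172
```

```bash
python3 - <<'E'
from h import *
from cell import bot
s=bot.read_camera('side');st=bot.get_state();print(st['time'],st['tcp_pos'],st['tcp_rot'],st['finger_gap'],st['ft_force'])
im=s['image'][:,:,::-1][260:400,310:460]
cv2.imwrite('pics/side3.png',cv2.resize(im,None,fx=4,fy=4,interpolation=cv2.INTER_CUBIC))
E
```

```text
3.65 [ 0.45788236 -0.24661782  0.03979203] [ 3.13817991e+00 -1.19143697e-05  1.53556538e+00] 0.017286705644037722 [ 0.21276188 -0.32802331 -0.26648516]
```

View pics/side3.png

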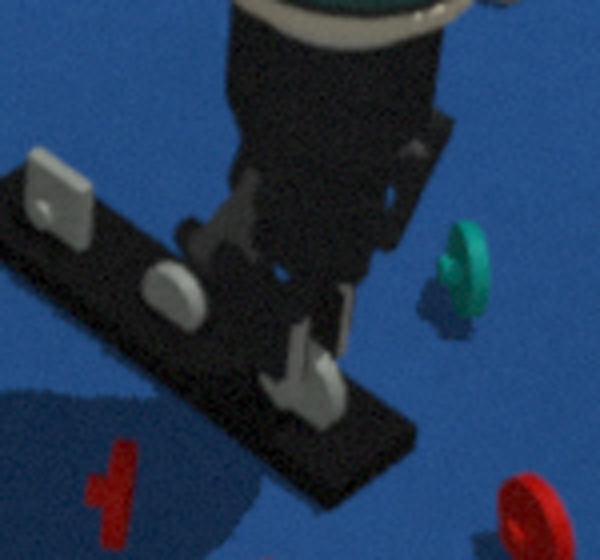

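The cap's upper edge is between the two fingertips and the fingers are above the stub. Closing and lifting.

>>> {"op": "servo_tool", "data": {"deltas": [{"xyz": [0, 0, 0], "twist": [0, 0, 0], "claw": 0}, {"xyz": [0, 0, 0], "twist": [0, 0, 0], "claw": 0}, {"xyz": [0, 0, 0], "twist": [0, 0, 0], "claw": 0}, {"xyz": [0, 0, 0], "twist": [0, 0, 0], "claw": 0}, {"xyz": [0, 0, 0.015], "twist": [0, 0, 0], "claw": 0}, {"xyz": [0, 0, 0.04], "twist": [0, 0, 0], "claw": 0}, {"xyz": [0, 0, 0.08], "twist": [0, 0, 0], "claw": 0}, {"xyz": [0, 0, 0.12], "twist": [0, 0, 0], "claw": 0}, {"xyz": [0, 0, 0.12], "twist": [0, 0, 0], "claw": 0}]}}

```text
time: 4.78
tcp_pos: [0.459, -0.2472, 0.1628]
tcp_rot: [3.134, 0.001, 1.535]
ft_force: [0.3, 0.8, -0.6]
finger_gap: 0.006
```

```bash
python3 - <<'E'
from h import *
from cell import bot
s=bot.read_camera('side');st=bot.get_state();print(st['time'],st['tcp_pos'],st['tcp_rot'],st['finger_gap'],st['ft_force'])
p=st['tcp_pos'];q=P(s,p)[0];print(q)
x,y=int(q[0])-60,int(q[1])-45
im=s['image'][:,:,::-1][y:y+100,x:x+120]
print(x,y); cv2.imwrite('pics/side4.png',np.clip(1.5*cv2.resize(im,None,fx=5,fy=5,interpolation=cv2.INTER_CUBIC),0,255))
E
```

```text
4.825 [ 0.45841675 -0.24658825  0.16112502] [3.13577713e+00 5.63522952e-05 1.53599292e+00] 0.005980297037321514 [-0.59983889  0.01054081 -0.77216542]
[392.31527001 283.45638389]
332 238[ WARN:0@1.852] global loadsave.cpp:1063 imwrite_ Unsupported depth image for selected encoder is fallbacked to CV_8U.
```

View pics/side4.png

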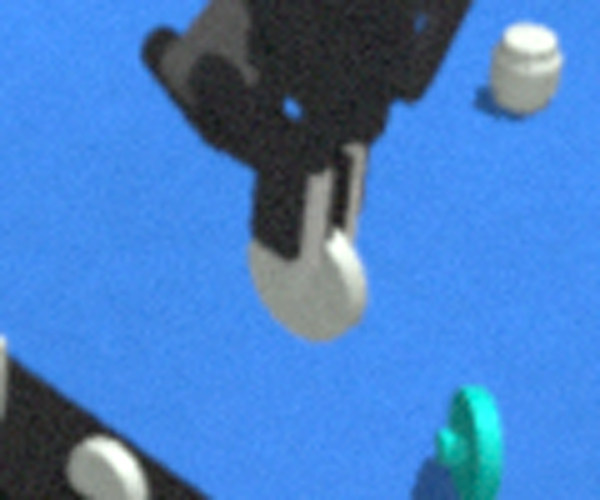

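The cap is held at about (308,285) in the crop and is clear of the rack. The stub's contrast is poor here, so I'll recheck it at the hover. Moving above the mouth.

>>> {"op": "servo_tool", "data": {"deltas": [{"xyz": [0, 0, 0.05], "twist": [0, 0, 0], "claw": 0}, {"xyz": [0, 0.02, 0.1], "twist": [0, 0, 0], "claw": 0}, {"xyz": [0.005, 0.06, 0.14], "twist": [0, 0, 0.02], "claw": 0}, {"xyz": [0.01, 0.1, 0.16], "twist": [0, 0, 0.04], "claw": 0}, {"xyz": [0.015, 0.14, 0.16], "twist": [0, 0, 0.06], "claw": 0}, {"xyz": [0.02, 0.18, 0.16], "twist": [0, 0, 0.08], "claw": 0}, {"xyz": [0.025, 0.22, 0.16], "twist": [0, 0, 0.1], "claw": 0}, {"xyz": [0.03, 0.26, 0.16], "twist": [0, 0, 0.12], "claw": 0}, {"xyz": [0.035, 0.3, 0.16], "twist": [0, 0, 0.127], "claw": 0}, {"xyz": [0.04, 0.34, 0.16], "twist": [0, 0, 0.127], "claw": 0}, {"xyz": [0.045, 0.38, 0.16], "twist": [0, 0, 0.127], "claw": 0}, {"xyz": [0.045, 0.41, 0.16], "twist": [0, 0, 0.127], "claw": 0}, {"xyz": [0.045, 0.44, 0.16], "twist": [0, 0, 0.127], "claw": 0}, {"xyz": [0.045, 0.46, 0.16], "twist": [0, 0, 0.127], "claw": 0}, {"xyz": [0.045, 0.47, 0.16], "twist": [0, 0, 0.127], "claw": 0}, {"xyz": [0.045, 0.47, 0.16], "twist": [0, 0, 0.127], "claw": 0}, {"xyz": [0.045, 0.47, 0.16], "twist": [0, 0, 0.127], "claw": 0}, {"xyz": [0.045, 0.47, 0.16], "twist": [0, 0, 0.127], "claw": 0}]}}

```text
time: 7.08
tcp_pos: [0.5036, 0.2226, 0.3213]
tcp_rot: [3.136, -0.0, 1.662]
ft_force: [-0.0, 0.4, -0.4]
finger_gap: 0.0057
```

```bash
python3 - <<'E'
from h import *
from cell import bot
s=bot.read_camera('side');st=bot.get_state();print(st['time'],st['tcp_pos'],st['tcp_rot'],st['finger_gap'],st['ft_force'])
x,y=180,70
im=np.ascontiguousarray(s['image'][y:y+100,x:x+100,::-1])
im=cv2.resize(im,None,fx=6,fy=6,interpolation=cv2.INTER_CUBIC)
p=st['tcp_pos']; a=st['tcp_rot'][2]-np.pi/2
th=np.linspace(0,2*np.pi,40);rim=lambda xx,r:place([p[0],p[1],a],np.c_[xx+0*th,r*np.cos(th),p[2]-.015+r*np.sin(th)])
for L in(rim(-.004,.02),rim(-.012,.006)):
    cv2.polylines(im,[np.round((P(s,L)-[x,y])*6+2.5).astype(int)],True,(0,0,255),1,cv2.LINE_AA)
raw=cv2.resize(s['image'][75:135,195:245,::-1],(500,600),interpolation=cv2.INTER_CUBIC)
cv2.imwrite('pics/side5.png',np.hstack([im[:, 100:400],raw]))
E
```

```text
7.125 [0.50353455 0.22279053 0.3212638 ] [ 3.13560140e+00 -1.78327531e-04  1.66200669e+00] 0.006209321539207966 [-0.96592021 -0.29778826 -0.41697609]
```

View pics/side5.png

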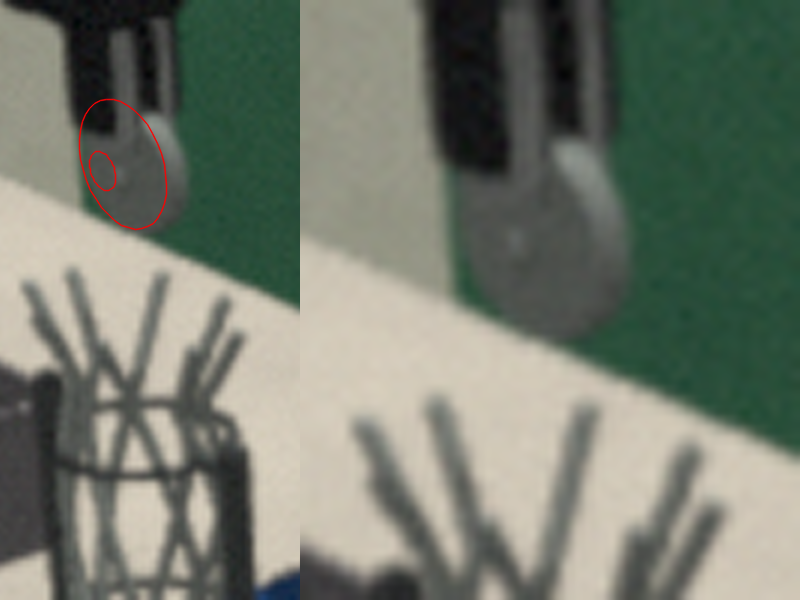

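The stub is visible on the -x side, away from the tray, at (517,240) in the right panel. The cap sits within about 1 mm of the prediction, centred over the mouth. Lowering until the tips are at mouth level.

>>> {"op": "servo_tool", "data": {"deltas": [{"xyz": [-0.001, 0, -0.015], "twist": [0, 0, 0], "claw": 0}, {"xyz": [-0.001, 0, -0.03], "twist": [0, 0, 0], "claw": 0}, {"xyz": [-0.001, 0, -0.042], "twist": [0, 0, 0], "claw": 0}, {"xyz": [-0.001, 0, -0.05], "twist": [0, 0, 0], "claw": 0}, {"xyz": [-0.001, 0, -0.056], "twist": [0, 0, 0], "claw": 0}, {"xyz": [-0.001, 0, -0.056], "twist": [0, 0, 0], "claw": 0}, {"xyz": [-0.001, 0, -0.056], "twist": [0, 0, 0], "claw": 0}, {"xyz": [-0.001, 0, -0.056], "twist": [0, 0, 0], "claw": 0}]}}

```text
time: 8.12
tcp_pos: [0.5026, 0.2229, 0.2656]
tcp_rot: [3.135, -0.001, 1.662]
ft_force: [0.4, -0.4, -1.3]
finger_gap: 0.0062
```

```bash
python3 - <<'E'
from h import *
from cell import bot
s=bot.read_camera('side');st=bot.get_state();print(st['time'],st['tcp_pos'],st['tcp_rot'],st['finger_gap'],st['ft_force'])
cv2.imwrite('pics/side6.png',cv2.resize(s['image'][80:140,190:250,::-1],(600,600),interpolation=cv2.INTER_CUBIC))
E
```

```text
8.175 [0.50261293 0.22283328 0.26552495] [ 3.13527651e+00 -4.28911382e-04  1.66204041e+00] 0.005982710816803324 [-0.70399277 -0.45154856 -0.50824285]
```

View pics/side6.png

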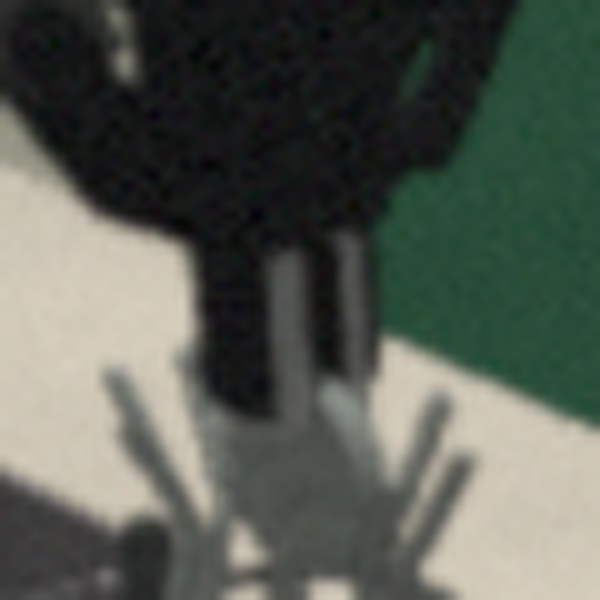

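The cap is between the rods with no contact force. Releasing, then withdrawing straight up and away.

>>> {"op": "servo_tool", "data": {"deltas": [{"xyz": [0, 0, 0], "twist": [0, 0, 0], "claw": 25}, {"xyz": [0, 0, 0], "twist": [0, 0, 0], "claw": 25}, {"xyz": [0, 0, 0], "twist": [0, 0, 0], "claw": 25}, {"xyz": [0, 0, 0], "twist": [0, 0, 0], "claw": 25}, {"xyz": [0, 0, 0.03], "twist": [0, 0, 0], "claw": 25}, {"xyz": [0, 0, 0.07], "twist": [0, 0, 0], "claw": 25}, {"xyz": [0, 0, 0.1], "twist": [0, 0, 0], "claw": 25}, {"xyz": [0, -0.05, 0.1], "twist": [0, 0, 0], "claw": 25}, {"xyz": [0, -0.1, 0.1], "twist": [0, 0, 0], "claw": 25}, {"xyz": [0, -0.15, 0.1], "twist": [0, 0, 0], "claw": 25}, {"xyz": [-0.05, -0.2, 0.1], "twist": [0, 0, 0], "claw": 25}, {"xyz": [-0.05, -0.2, 0.1], "twist": [0, 0, 0], "claw": 25}, {"xyz": [-0.05, -0.2, 0.1], "twist": [0, 0, 0], "claw": 25}]}}

```text
time: 9.8
tcp_pos: [0.4526, 0.023, 0.3659]
tcp_rot: [3.134, -0.002, 1.662]
ft_force: [0.0, 0.8, 0.8]
finger_gap: 0.0218
```

```bash
python3 - <<'E'
from h import *
from cell import bot
st=bot.get_state();print(st['time'],st['tcp_pos'],st['finger_gap'],st['ft_force'])
s=bot.read_camera('side');t=bot.read_camera('top')
R=lambda c,x,y,w,h,W:cv2.resize(c['image'][y:y+h,x:x+w,::-1],(W,600),interpolation=cv2.INTER_CUBIC)
cv2.imwrite('pics/fin.png',np.hstack([R(s,195,100,112,168,400),R(t,140,130,80,120,400)]))
E
```

```text
9.8 [0.45261194 0.02302075 0.36593842] 0.021799617511801234 [0.02216838 0.7765382  0.78844903]
```

View pics/fin.png

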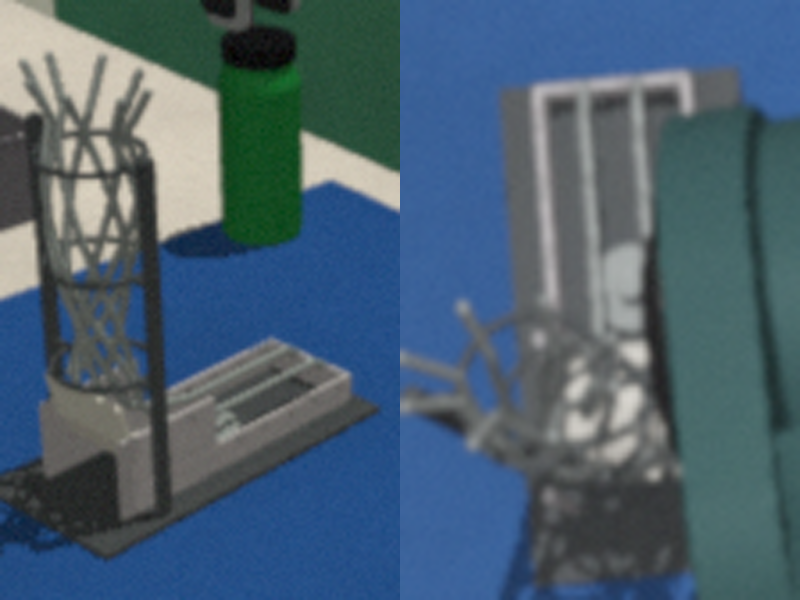

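The cap has come through and lies at about (625,285) in the top panel with what looks like its stub up. The arm partly hides it, so I'll move off for a clear final look.

>>> {"op": "servo_tool", "data": {"deltas": [{"xyz": [0, -0.05, 0], "twist": [0, 0, 0], "claw": 25}, {"xyz": [0, -0.1, 0], "twist": [0, 0, 0], "claw": 25}, {"xyz": [0, -0.15, 0], "twist": [0, 0, 0], "claw": 25}, {"xyz": [0, -0.2, 0], "twist": [0, 0, 0], "claw": 25}, {"xyz": [0, -0.25, 0], "twist": [0, 0, 0], "claw": 25}, {"xyz": [0, -0.3, 0], "twist": [0, 0, 0], "claw": 25}, {"xyz": [0, -0.3, 0], "twist": [0, 0, 0], "claw": 25}, {"xyz": [0, -0.3, 0], "twist": [0, 0, 0], "claw": 25}]}}

```text
time: 10.9
tcp_pos: [0.4539, -0.2756, 0.3651]
tcp_rot: [3.137, 0.001, 1.664]
ft_force: [0.5, 0.3, 0.1]
finger_gap: 0.0215
```

```bash
python3 - <<'E'
from h import *
from cell import bot
st=bot.get_state();print(st['time'],st['tcp_pos'])
s=bot.read_camera('side');t=bot.read_camera('top')
R=lambda c,x,y,w,h,W,H:cv2.resize(c['image'][y:y+h,x:x+w,::-1],(W,H),interpolation=cv2.INTER_CUBIC)
cv2.imwrite('pics/fin2.png',np.hstack([np.vstack([R(s,230,190,60,45,400,300),R(s,280,280,140,105,400,300)]),R(t,150,130,60,90,400,600)]))
print(P(t,place([.5005,.2225,.09],[[.052,-.032,.004],[.052,.032,.004],[.072,0,.012],[.168,0,.02]])))
E
```

```text
10.9 [ 0.45385981 -0.27563178  0.36507997]
[[202.77700503 198.24715652]
 [174.70148965 200.94316917]
 [187.35195662 190.30893565]
 [183.41375386 147.95770087]]
```

View pics/fin2.png

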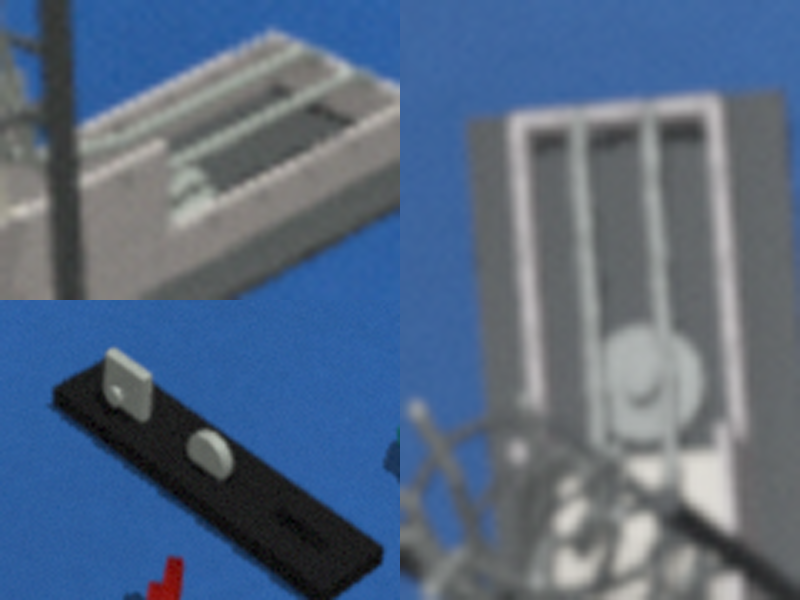

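The cap lies flat in the tray past the ramp, at about (650,383) in the right panel. Its stub is up at (640,378), between the guide rods. The plate and the plain disc are still in the rack and the robot is clear, so I'm handing in.

```bash
python3 -c "
from cell import bot
print(bot.hand_in(), bot.get_state()['time'])"
```

```text
the job is handed in; nothing more can be done
the job is handed in; nothing more can be done
```

The job is done and handed in. The cap went through the twist chute and lies flat in the tray with its stub up.

I pinched the steel cap above its stub, lifted it out of the rack and let it go on edge in the chute mouth with the stub facing away from the tray.

- **Cap:** In the last pictures it lies about 77 mm along the tray from the chute's origin, clear of the ramp, with the stub up between the guide rods.
- **Rack:** The plain disc and the square plate are still in their pockets.
- **Robot:** It was clear of everything at about 11 s on its clock. The wrist force readings I took were about 1.5 N or less.
- **Disagreement:** The two cameras differed by 2–3 mm on the mouth's position. I aimed mainly by the side view, which also showed the cap centred over the mouth.

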